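Click the paper clamp locked on the drawing board

TASK

Lock the paper clamp on the drawing board so that the sheet cannot creep: turn the bar-shaped knob clockwise, seen from above, until it clicks past its detent and stays in the locked position, then let go of it. Leave the round knob on the same clamp as it is.

Things in the scene. Friction and masses are not known exactly. Their poses are not given: they have to be found in the camera images.
- lock_knob (a joint): Turn of the bar-shaped black lock knob about its vertical axis, rad, growing clockwise seen from above. 0.06 to 0.13: unlocked (start); 0.55: peak of the detent, takes about 0.14 N m; 0.95 to 1.1: locked. Hard stops at 0 and 1.1. Released short of the peak it springs back, past it it snaps on to locked and stays; the white line on one bar end then points at a dark mark on the base.
- lock_knob_grip (a point): On that knob's axis at grip height, 58 mm above the table; z up, x along the bar, turning with it. Bar 50 long, 14 thick, flat sides, from 32 mm below to 14 mm above this point, on a 44 mm disc and a fixed round aluminium base (72 mm across, its top 40 mm below). It sits on the aluminium clamp bar across the fixed drawing board (300 x 420 x 12 mm), left or right.
- trim_knob (a joint): Turn of the round ribbed black knob, towards the other end of the same clamp bar; rad, 0 at the start, growing clockwise. It turns easily and must stay as it is.
- trim_knob_grip (a point): On the round knob's axis, 58 mm above the table and 14 mm below its top; the knob is 42 mm across; z up.

How it is judged:
By the outcome, as a careful person would: the job done as asked, in the order asked, and still so for the second after the job is handed in, with the robot touching nothing.
It also fails if it takes over 32 s, if anything falls off the work surface, if the arm or the gripper's body presses on something with over 40 N, if the wrist force passes 120 N, or if a joint passes its speed limit or range.

ROBOT

A 6-joint arm with a two-finger parallel gripper is mounted at the origin on the work surface. World frame = base frame: x ahead of the robot, y to its left, z up, the work surface at z = 0. Lengths are in m, angles in degrees, forces in N, time in s.
With the tool pointing down it reaches from about 0.25 to 0.725 m from the base axis. Payload 9.7 kg.
Tool frame: the origin (TCP) lies at the centre of the arm's flange, where the gripper is bolted on; the fingertips stand bot.tips_ahead ahead of it and the grasp point (between the pads) lies 155 mm ahead of it (bot.tips_ahead is the distance from the TCP to the fingertips, in m); z points along the fingers, y is the line along which they close (so a half turn about z gives the same grasp; the last joint's range is limited). The gripper opens to 85 mm and grips with 20 to 120 N. Pads are 22 mm wide; open, the fingers measure 114 mm over their backs; the gripper's body (76 mm by 85 mm) begins 54 mm behind the grasp point. The pads swing forward as they close: fully open they stand 13 mm farther back than shut.
Start: joints at [-63.942, 4.979, 10.078, 95.1, 0, 90], TCP at [0.242, -0.494, 0.405] pointing down, gripper open.
Joint ranges: [-179.16, 179.16], [-48.56, 103.87], [-65.8, 70.77], [-126.05, 130.52], [-82.76, 87.17], [-180, 180]. Speed limits (degrees/s): [127.2, 127.2, 147.25, 180, 180, 180].

INTERFACE

Orientations are given as [roll, pitch, yaw] about the fixed x, y, z axes, in that order (R = Rz(yaw) Ry(pitch) Rx(roll)).
In Python, from workcell import bot gives the robot as it stands.
- The arm moves only by the tool drive_tool, never from a script. Its argument "plan" is a list of rows, each an object of numbers: "dx", "dy", "dz": the shift along the tool's x, y, z in m; "roll": the turn about the tool's z in rad; "hand": the finger opening in m, from 0 to 0.0854. In form: [{"dx": .., "dy": .., "dz": .., "roll": .., "hand": ..}, ...]. A call has 1 to 20 rows; each row is the pose to reach, as a shift and turn from the pose commanded when the call began, along the tool's axes at that moment; what a row does not reach only later rows make up. A row lasts 1/12 s, in which the tool goes at most 41.7 mm and 7.16 degrees, less where a joint would pass 70% of its speed; a pose out of reach is approached as far as the arm can. A call with a gripper value outside its range is refused whole. The fingers move at their own pace and stop on an object; "force" is the grip in N (left out, the last holds). Time passes only in rows, so rows that repeat a pose let the fingers close. It gives the time, the measured TCP pose, the force and the opening at its end, in the units of the state.
- bot.get_obs(): the state, without advancing time (a new reading comes with each control period).
- bot.camera(name): name is "scene" or "top" or "wrist"; returns a dict with "frame" (480x640x3 uint8, red, green, blue), "z_map" (480x640 float32, m along the optical axis (not along the pixel's ray), 0 where there is no reading), "mtx" (3x3 intrinsics, pixels), "k1" (the pictures are not rectified: a ray, as slopes to the right and down, at radius r is drawn at 1 + k1 r^2 times it, then the intrinsics apply), "R" (3x3) and "t" (3): a world point X has camera coordinates R X + t. Camera axes: x right, y down, z forward; pixel columns grow to the right and rows downward; lengths in m; the calibration is good to about 2 mm. A picture is of the moment at which its call begins.
- bot.job_done(): hands the job in, once; it reports no verdict.
The state is a dict: "time": time; "q": joint angles; "qd": joint speeds; "joint_efforts": joint torques, N m; "ee_pos": TCP position; "tcp_rot": TCP orientation; "wrist_force": force on the tool from outside, world axes, zero at the start; "torque": the same for the moment, N m; "opening": finger opening in m.
Only numpy, scipy, OpenCV 4.12 (cv2) and the standard library are available. Lean on these libraries where they do the work, as an engineer would, in place of code of your own. Each camera call takes 0.05 s, during which the arm holds its last target. There are 200 camera calls.

## Working session

There is one attempt and no reset: what is moved stays moved. The work goes in short steps, Python scripts to look and compute and a tool call to move; the robot and the scene stay as the last step left them, time stands still between calls to the robot, and variables do not carry over. Pictures are saved under pics/ and viewed, on a budget of 10 in all, crops included, one or two more only if the job needs it, and the job is handed in when it is done.

Besides the shell and the picture viewer there is one more tool, called after "Request:" as name([rows], argument=value, ...), one row to a line, values as JSON. drive_tool: Moves the arm, as the interface text tells. Its arguments: {"type":"object","properties":{"plan":{"type":"array","items":{"type":"object","properties":{"dx":{"type":"number"},"dy":{"type":"number"},"dz":{"type":"number"},"roll":{"type":"number"},"hand":{"type":"number"}}}},"force":{"type":"number"}},"required":["plan"]}

```bash
mkdir -p pics; ls
cat > h.py <<'E'
import numpy as np, cv2
from workcell import bot
def snap(n,f=None):
    c=bot.camera(n)
    if f: cv2.imwrite(f'pics/{f}.png',c['frame'][:,:,::-1])
    return c
def ray(c,u,v):
    K=c['mtx']; k=c['k1']
    p=cv2.undistortPoints(np.array([[[u,v]]],float),K,np.array([k,0,0,0.]))[0,0]
    R=np.array(c['R']);return -R.T@c['t'], R.T@np.array([p[0],p[1],1])
def onz(c,u,v,z):
    o,d=ray(c,u,v); return o+d*(z-o[2])/d[2]
def dep(c,u,v):
    o,d=ray(c,u,v); return o+d*c['z_map'][int(round(v)),int(round(u))]
E
python3 - <<'E'
from h import *
a=snap('top','top1');b=snap('scene','scene1')
print(bot.tips_ahead,bot.get_obs())
for c in(a,b):print(c['mtx'],c['k1'],-np.array(c['R']).T@c['t'])
E
```

```text
pics
0.1734 {'time': 0.1, 'q': array([-6.39433248e+01,  5.00714147e+00,  1.00395051e+01,  9.50993301e+01,
       -2.41976776e-04,  9.00018317e+01]), 'qd': array([ 0.0867656 , -0.02028234,  0.05505027,  0.10845821, -0.07840323,
       -0.00545362]), 'joint_efforts': array([-6.59651414e-04, -5.21562624e+01,  4.65651691e+01,  1.60493120e-02,
       -6.53116285e-05, -2.32794997e-05]), 'ee_pos': array([ 0.2415929 , -0.49409887,  0.40406617]), 'tcp_rot': array([-1.79933033e+02,  2.44117526e-04,  2.60548437e+01]), 'wrist_force': array([-0.15192208, -0.63180984, -0.62818972]), 'torque': array([-0.0075885 ,  0.01092768, -0.08362949]), 'opening': 0.08550717259272869}
[[559.03136994   0.         328.01223815]
 [  0.         559.03136994 242.72359092]
 [  0.           0.           1.        ]] -0.0790372686406745 [0.48131107 0.017146   0.93570095]
[[489.05309794   0.         322.07299063]
 [  0.         489.05309794 243.39027801]
 [  0.           0.           1.        ]] -0.056770431085265374 [ 0.82088553 -0.31203383  0.64175275]
```

View pics/top1.png

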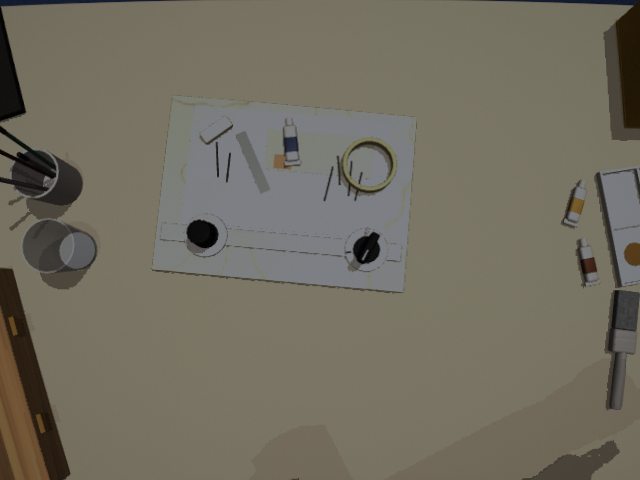

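View pics/scene1.png

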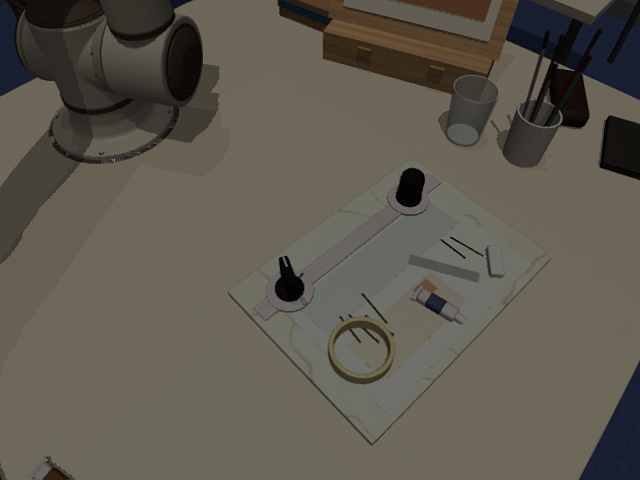

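The top view shows the bar knob at about (368,248) with its disc, and the round knob at about (203,235). In the scene view they are at (288,280) and (410,188). Next I'll measure the bar's top face in both views.

Run:
```python
from h import *
a=snap('top');b=snap('scene')
def crop(c,u,v,w):
    f=c['frame'][v-w:v+w,u-w:u+w,::-1]
    f=np.clip(255*(f/255.)**.5,0,255).astype(np.uint8)
    return cv2.resize(f,(400,400),interpolation=cv2.INTER_CUBIC)
cv2.imwrite('pics/c1.png',np.hstack([crop(a,367,248,32),crop(b,289,280,40)]))
for n,c,u0,v0,w in(('top',a,367,248,30),('scene',b,289,280,40)):
    z=c['z_map']; P=[]
    for v in range(v0-w,v0+w):
        for u in range(u0-w,u0+w):
            if z[v,u]>0:
                p=dep(c,u,v)
                if p[2]>.062 and p[2]<.085:P.append([*p,u,v])
    P=np.array(P); print(n,len(P))
    if len(P)<5: continue
    T=P[P[:,2]>np.percentile(P[:,2],60)-.004]
    m=T[:,:2].mean(0); r=cv2.minAreaRect(T[:,:2].astype(np.float32)*1000)
    e,V=np.linalg.eigh(np.cov((T[:,:2]-m).T))
    print('z',np.percentile(P[:,2],[10,50,90]),m,r,'axis deg',np.degrees(np.arctan2(V[1,1],V[0,1]))%180, 'pix',T[:,3:].mean(0))
for n,c,u,v in(('top',a,203,235),('scene',b,412,172)): print(n,dep(c,u,v))
```

```text
top 269
z [0.06868765 0.07116873 0.0732349 ] [ 0.54645617 -0.06051149] ((545.7669067382812, -60.253562927246094), (13.297866821289062, 49.653011322021484), 62.803462982177734) axis deg 152.63351107977738 pix [368.60077519 246.29844961]
scene 341
z [0.06756104 0.07086215 0.07235315] [ 0.54776649 -0.06180098] ((547.0962524414062, -61.07197570800781), (14.2915620803833, 49.951988220214844), 60.815284729003906) axis deg 151.66368522903073 pix [288.10679612 270.802589  ]
top [0.56612901 0.19711302 0.06930294]
scene [0.56604058 0.21051891 0.0706098 ]
```

View pics/c1.png

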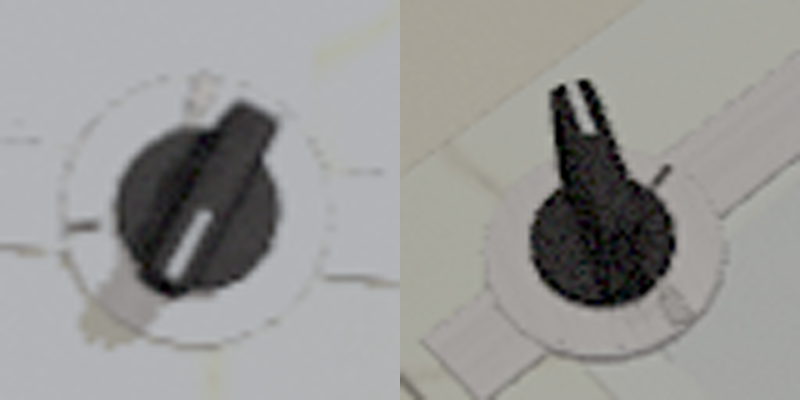

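The two views agree on the bar: top at z≈0.071 (as the text says), centre about (0.5465, -0.0607), long axis about 152°. The white-line end points to -x/+y, and the mark lies about 55° clockwise from it. I'll move above the knob.

Request:
drive_tool([
  {"dx": 0.464,"dy": -0.2555,"dz": 0.03,"roll": -1.0,"hand": 0.085},
  {"dx": 0.464,"dy": -0.2555,"dz": 0.03,"roll": -1.0},
  {"dx": 0.464,"dy": -0.2555,"dz": 0.03,"roll": -1.0},
  {"dx": 0.464,"dy": -0.2555,"dz": 0.03,"roll": -1.0},
  {"dx": 0.464,"dy": -0.2555,"dz": 0.03,"roll": -1.0},
  {"dx": 0.464,"dy": -0.2555,"dz": 0.03,"roll": -1.0},
  {"dx": 0.464,"dy": -0.2555,"dz": 0.03,"roll": -1.0},
  {"dx": 0.464,"dy": -0.2555,"dz": 0.03,"roll": -1.0},
  {"dx": 0.464,"dy": -0.2555,"dz": 0.03,"roll": -1.0},
  {"dx": 0.464,"dy": -0.2555,"dz": 0.03,"roll": -1.0},
  {"dx": 0.464,"dy": -0.2555,"dz": 0.03,"roll": -1.0},
  {"dx": 0.464,"dy": -0.2555,"dz": 0.03,"roll": -1.0},
  {"dx": 0.464,"dy": -0.2555,"dz": 0.03,"roll": -1.0},
  {"dx": 0.464,"dy": -0.2555,"dz": 0.03,"roll": -1.0},
  {"dx": 0.464,"dy": -0.2555,"dz": 0.03,"roll": -1.0},
  {"dx": 0.464,"dy": -0.2555,"dz": 0.03,"roll": -1.0},
])

```text
invalid input at $.plan[1]: expected keys dx, dy, dz, roll, hand
```

Run:
```python
from h import *
o=bot.get_obs();print(o['time'],o['q'],o['ee_pos'],o['tcp_rot'])
c=snap('wrist','w1');z=c['z_map'];P=[]
for v in range(0,480,2):
    for u in range(0,640,2):
        if z[v,u]>0:
            p=dep(c,u,v)
            if .062<p[2]<.08 and abs(p[0]-.5465)<.05 and abs(p[1]+.0607)<.05:P.append([*p,u,v])
P=np.array(P);print(len(P))
T=P[P[:,2]>np.median(P[:,2])-.004]
print(np.median(P[:,2]),cv2.minAreaRect(T[:,:2].astype(np.float32)*1000),T[:,3:].mean(0))
```

```text
0.2 [-6.39419952e+01  4.99809249e+00  1.00496715e+01  9.50996776e+01
 -7.75987713e-04  8.99989768e+01] [ 0.2415994  -0.49408548  0.40424412] [-1.79951901e+02  7.75128443e-04  2.60590287e+01]
0Traceback (most recent call last):
  File "<stdin>", line 10, in <module>
IndexError: too many indices for array: array is 1-dimensional, but 2 were indexed
```

View pics/w1.png

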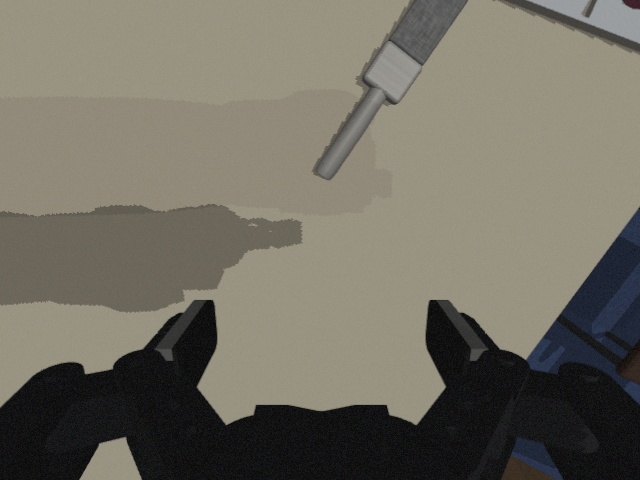

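The call was refused because every row needs all five keys, so the arm hasn't moved. The wrist view shows only the brush, and the fingers near (200,340) and (440,340). I'll resend with full rows.

Request:
drive_tool([
  {"dx": 0.464,"dy": -0.2555,"dz": 0.03,"roll": -1.0,"hand": 0.085},
  {"dx": 0.464,"dy": -0.2555,"dz": 0.03,"roll": -1.0,"hand": 0.085},
  {"dx": 0.464,"dy": -0.2555,"dz": 0.03,"roll": -1.0,"hand": 0.085},
  {"dx": 0.464,"dy": -0.2555,"dz": 0.03,"roll": -1.0,"hand": 0.085},
  {"dx": 0.464,"dy": -0.2555,"dz": 0.03,"roll": -1.0,"hand": 0.085},
  {"dx": 0.464,"dy": -0.2555,"dz": 0.03,"roll": -1.0,"hand": 0.085},
  {"dx": 0.464,"dy": -0.2555,"dz": 0.03,"roll": -1.0,"hand": 0.085},
  {"dx": 0.464,"dy": -0.2555,"dz": 0.03,"roll": -1.0,"hand": 0.085},
  {"dx": 0.464,"dy": -0.2555,"dz": 0.03,"roll": -1.0,"hand": 0.085},
  {"dx": 0.464,"dy": -0.2555,"dz": 0.03,"roll": -1.0,"hand": 0.085},
  {"dx": 0.464,"dy": -0.2555,"dz": 0.03,"roll": -1.0,"hand": 0.085},
  {"dx": 0.464,"dy": -0.2555,"dz": 0.03,"roll": -1.0,"hand": 0.085},
  {"dx": 0.464,"dy": -0.2555,"dz": 0.03,"roll": -1.0,"hand": 0.085},
  {"dx": 0.464,"dy": -0.2555,"dz": 0.03,"roll": -1.0,"hand": 0.085},
  {"dx": 0.464,"dy": -0.2555,"dz": 0.03,"roll": -1.0,"hand": 0.085},
  {"dx": 0.464,"dy": -0.2555,"dz": 0.03,"roll": -1.0,"hand": 0.085},
])

```text
time: 1.58
ee_pos: [0.546, -0.0609, 0.3745]
tcp_rot: [-180.0, 0.0, 83.4]
wrist_force: [-0.5, 0.2, -0.1]
opening: 0.085
```

```bash
cat > knob.py <<'E'
from h import *
def knob(f):
    o=bot.get_obs();print(o['time'],o['q'],o['ee_pos'],o['tcp_rot'],o['opening'])
    c=snap('wrist',f);z=c['z_map'];P=[]
    for v in range(0,480,2):
        for u in range(0,640,2):
            if z[v,u]>0:
                p=dep(c,u,v)
                if .062<p[2]<.08 and abs(p[0]-.5465)<.04 and abs(p[1]+.0607)<.04:P.append([*p,u,v])
    P=np.array(P);print(len(P))
    if len(P)>9:
        T=P[P[:,2]>np.median(P[:,2])-.004]
        print(np.median(P[:,2]),cv2.minAreaRect(T[:,:2].astype(np.float32)*1000),T[:,3:].mean(0))
E
python3 -c "from knob import *;knob('w2')"
```

```text
1.5833 [-6.35731314e+00  4.37864293e+00  6.08798248e+00  9.17440477e+01
 -1.55157340e-02  9.02622870e+01] [ 0.54602898 -0.06086548  0.37453321] [-1.79965363e+02  1.56744540e-02  8.33804093e+01] 0.08495526707405784
282
0.07095493470186345 ((545.0237426757812, -60.007972717285156), (13.914093971252441, 49.43644332885742), 61.68072509765625) [320.77862595 230.94656489]
```

View pics/w2.png

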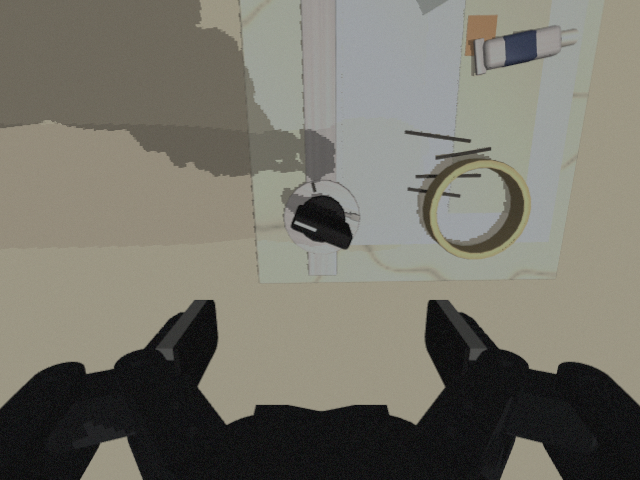

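The wrist view shows the bar knob centred at about (321,229). It measures (0.545, -0.060) at 151.7°, which agrees with the other two views. The path is clear, so I'll rotate and descend.

Request:
drive_tool([
  {"dx": 0,"dy": 0,"dz": 0.03,"roll": -1.2,"hand": 0.085},
  {"dx": 0,"dy": 0,"dz": 0.06,"roll": -1.2,"hand": 0.085},
  {"dx": 0,"dy": 0,"dz": 0.06,"roll": -1.2,"hand": 0.085},
  {"dx": 0,"dy": 0,"dz": 0.06,"roll": -1.2,"hand": 0.085},
  {"dx": 0,"dy": 0,"dz": 0.06,"roll": -1.2,"hand": 0.085},
  {"dx": 0,"dy": 0,"dz": 0.06,"roll": -1.2,"hand": 0.085},
  {"dx": 0,"dy": 0,"dz": 0.06,"roll": -1.2,"hand": 0.085},
  {"dx": 0,"dy": 0,"dz": 0.06,"roll": -1.2,"hand": 0.085},
  {"dx": 0,"dy": 0,"dz": 0.06,"roll": -1.2,"hand": 0.085},
  {"dx": 0,"dy": 0,"dz": 0.06,"roll": -1.2,"hand": 0.085},
  {"dx": 0,"dy": 0,"dz": 0.06,"roll": -1.2,"hand": 0.085},
  {"dx": 0,"dy": 0,"dz": 0.09,"roll": -1.2,"hand": 0.085},
  {"dx": 0,"dy": 0,"dz": 0.11,"roll": -1.2,"hand": 0.085},
  {"dx": 0,"dy": 0,"dz": 0.13,"roll": -1.2,"hand": 0.085},
  {"dx": 0,"dy": 0,"dz": 0.145,"roll": -1.2,"hand": 0.085},
  {"dx": 0,"dy": 0,"dz": 0.155,"roll": -1.2,"hand": 0.085},
  {"dx": 0,"dy": 0,"dz": 0.161,"roll": -1.2,"hand": 0.085},
  {"dx": 0,"dy": 0,"dz": 0.161,"roll": -1.2,"hand": 0.085},
  {"dx": 0,"dy": 0,"dz": 0.161,"roll": -1.2,"hand": 0.085},
])

```text
time: 3.22
ee_pos: [0.5463, -0.0611, 0.2144]
tcp_rot: [180.0, 0.0, 152.0]
wrist_force: [0.2, 0.7, 0.7]
opening: 0.0848
```

```bash
python3 -c "from knob import *;knob('w3')"
```

```text
3.2167 [-6.37690033e+00  5.56790660e+00 -1.03828205e+01  7.40114970e+01
 -7.52911282e-04  2.15873598e+01] [ 0.546274   -0.06105292  0.21435634] [1.79986802e+02 3.54032523e-02 1.52035736e+02] 0.08479051963577044
1704
0.07100501087909769 ((544.8701171875, -61.63093185424805), (86.20521545410156, 49.751766204833984), 79.32594299316406) [315.01037613 336.69390402]
```

View pics/w3.png

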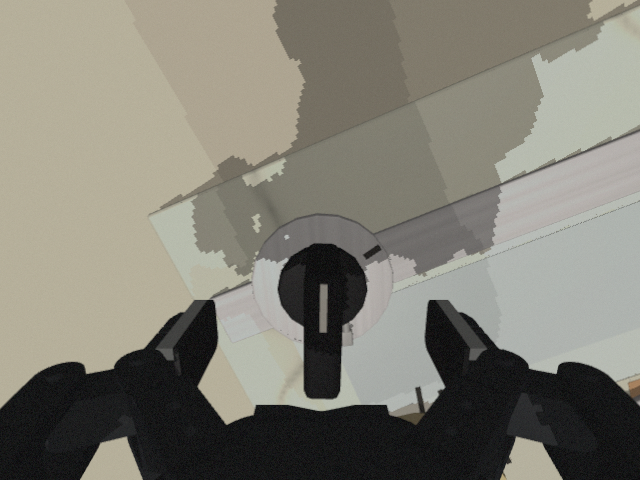

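The bar sits vertical at u≈322, midway between the pads (215 and 428), and the dark mark at (372,252) is clockwise of the white line. I'll close the fingers.

Request:
drive_tool([
  {"dx": 0,"dy": 0,"dz": 0,"roll": 0,"hand": 0.04},
  {"dx": 0,"dy": 0,"dz": 0,"roll": 0,"hand": 0.02},
  {"dx": 0,"dy": 0,"dz": 0,"roll": 0,"hand": 0.005},
  {"dx": 0,"dy": 0,"dz": 0,"roll": 0,"hand": 0.005},
  {"dx": 0,"dy": 0,"dz": 0,"roll": 0,"hand": 0.005},
  {"dx": 0,"dy": 0,"dz": 0,"roll": 0,"hand": 0.005},
  {"dx": 0,"dy": 0,"dz": 0,"roll": 0,"hand": 0.005},
  {"dx": 0,"dy": 0,"dz": 0,"roll": 0,"hand": 0.005},
  {"dx": 0,"dy": 0,"dz": 0,"roll": 0,"hand": 0.005},
  {"dx": 0,"dy": 0,"dz": 0,"roll": 0,"hand": 0.005},
], force=50)

```text
time: 4.1
ee_pos: [0.5463, -0.0606, 0.2139]
tcp_rot: [180.0, 0.0, 152.1]
wrist_force: [-0.2, 3.5, 2.1]
opening: 0.0134
```

It's gripping at 13.4 mm with a low side force. I'll turn clockwise 0.93 rad, which stays short of the hard stop.

Request:
drive_tool([
  {"dx": 0,"dy": 0,"dz": 0,"roll": 0.07,"hand": 0.005},
  {"dx": 0,"dy": 0,"dz": 0,"roll": 0.14,"hand": 0.005},
  {"dx": 0,"dy": 0,"dz": 0,"roll": 0.21,"hand": 0.005},
  {"dx": 0,"dy": 0,"dz": 0,"roll": 0.28,"hand": 0.005},
  {"dx": 0,"dy": 0,"dz": 0,"roll": 0.35,"hand": 0.005},
  {"dx": 0,"dy": 0,"dz": 0,"roll": 0.42,"hand": 0.005},
  {"dx": 0,"dy": 0,"dz": 0,"roll": 0.49,"hand": 0.005},
  {"dx": 0,"dy": 0,"dz": 0,"roll": 0.56,"hand": 0.005},
  {"dx": 0,"dy": 0,"dz": 0,"roll": 0.63,"hand": 0.005},
  {"dx": 0,"dy": 0,"dz": 0,"roll": 0.7,"hand": 0.005},
  {"dx": 0,"dy": 0,"dz": 0,"roll": 0.77,"hand": 0.005},
  {"dx": 0,"dy": 0,"dz": 0,"roll": 0.84,"hand": 0.005},
  {"dx": 0,"dy": 0,"dz": 0,"roll": 0.9,"hand": 0.005},
  {"dx": 0,"dy": 0,"dz": 0,"roll": 0.93,"hand": 0.005},
  {"dx": 0,"dy": 0,"dz": 0,"roll": 0.93,"hand": 0.005},
  {"dx": 0,"dy": 0,"dz": 0,"roll": 0.93,"hand": 0.005},
])

```text
time: 5.43
ee_pos: [0.5463, -0.0606, 0.2139]
tcp_rot: [180.0, -0.0, 98.9]
wrist_force: [-0.4, 3.6, 3.9]
opening: 0.0128
```

```bash
python3 -c "
from h import *
o=bot.get_obs();print(o['time'],o['wrist_force'],o['torque'],o['opening'],o['tcp_rot'],o['q'])"
```

```text
5.4333 [-0.41226268  3.56750031  3.92862485] [ 0.73569006  0.02260333 -0.01467328] 0.012843893955061149 [ 1.79977202e+02 -1.78394651e-02  9.88969199e+01] [-6.33608434e+00  5.58552881e+00 -1.04142726e+01  7.39828887e+01
  2.32027557e-02  7.47670028e+01]
```

The turn is complete with near-zero residual torque about z. I'll open, let it settle and retract straight up.

Request:
drive_tool([
  {"dx": 0,"dy": 0,"dz": 0,"roll": 0,"hand": 0.03},
  {"dx": 0,"dy": 0,"dz": 0,"roll": 0,"hand": 0.06},
  {"dx": 0,"dy": 0,"dz": 0,"roll": 0,"hand": 0.085},
  {"dx": 0,"dy": 0,"dz": 0,"roll": 0,"hand": 0.085},
  {"dx": 0,"dy": 0,"dz": 0,"roll": 0,"hand": 0.085},
  {"dx": 0,"dy": 0,"dz": 0,"roll": 0,"hand": 0.085},
  {"dx": 0,"dy": 0,"dz": 0,"roll": 0,"hand": 0.085},
  {"dx": 0,"dy": 0,"dz": 0,"roll": 0,"hand": 0.085},
  {"dx": 0,"dy": 0,"dz": -0.02,"roll": 0,"hand": 0.085},
  {"dx": 0,"dy": 0,"dz": -0.05,"roll": 0,"hand": 0.085},
  {"dx": 0,"dy": 0,"dz": -0.09,"roll": 0,"hand": 0.085},
  {"dx": 0,"dy": 0,"dz": -0.12,"roll": 0,"hand": 0.085},
  {"dx": 0,"dy": 0,"dz": -0.15,"roll": 0,"hand": 0.085},
  {"dx": 0,"dy": 0,"dz": -0.15,"roll": 0,"hand": 0.085},
  {"dx": 0,"dy": 0,"dz": -0.15,"roll": 0,"hand": 0.085},
])

```text
time: 6.68
ee_pos: [0.5465, -0.0608, 0.3656]
tcp_rot: [179.8, 0.1, 98.8]
wrist_force: [0.0, 0.6, -0.0]
opening: 0.0851
```

```bash
python3 -c "
from knob import *
knob('w4')
o=bot.get_obs();print(o['wrist_force'])
f=cv2.imread('pics/w4.png');cv2.imwrite('pics/w4c.png',cv2.resize(f[140:300,220:420],(800,600)))"
```

```text
6.6833 [-6.34616788e+00  4.18205188e+00  4.89088662e+00  9.05001769e+01
  4.23968620e-04  7.48317925e+01] [ 0.54651228 -0.06078046  0.36559853] [1.79798500e+02 5.41867801e-02 9.88219451e+01] 0.08512040416971207
287
0.07098987807213908 ((544.9447631835938, -59.67070770263672), (13.96894645690918, 49.6351203918457), 8.949800491333008) [319.12676056 231.70422535]
[-0.07808453 -0.44633454 -0.39169039]
```

View pics/w4c.png

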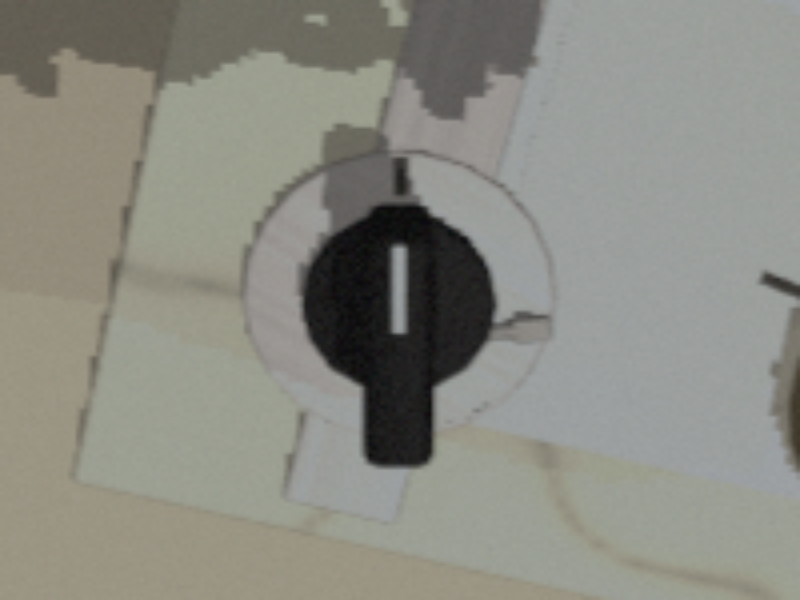

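The white line (400,290 in the crop) points straight at the dark mark (400,175). The bar axis is now 98.9°, so it turned about 53° (0.92 rad) and has stayed there after release. The arm is clear, so I'm handing in.

```bash
python3 -c "
from h import *
print(bot.job_done())"
```

```text
the job is handed in; nothing more can be done
None
```

The paper clamp is locked and I've handed the job in. I gripped the bar knob across its flat sides (the fingers stopped at 13.4 mm), turned it 0.93 rad clockwise, let go and pulled straight up.

**Final checks (about 6.7 s on the clock):**
- **Knob position:** after release the bar axis was at 98.9°, against about 152° at the start. That is about 0.92 rad of turn, well past the detent peak, and the white line points at the dark mark on the base.
- **Arm:** the gripper is open and about 150 mm above where it gripped. The wrist force is near zero, and the readings I took during the job stayed under about 6 N.
- **Round knob:** the arm never went near it, roughly 0.26 m away. I did not take a separate picture to confirm it hadn't turned.

**Disagreements and errors:** the knob centre differed by 1–2 mm between cameras, within the stated calibration. My first move call was refused for missing keys, and nothing moved.

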